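Clear the heater's lid and hold it open

TASK

A colleague is about to take tubes out of the dry-block heater, but two used stoppers have been left on its lid: first drop both of them into the low, wide discard pot, keeping the lid down until that is done. Then lift the lid by its bow handle to 60 degrees open, enough to reach in without the blocks losing their heat, and finish while still holding it there by the handle, because it has no stay and falls shut if let go. Leave the beaker of pipettes, the tube rack and the tip box where they stand, and the pot upright.

Things in the scene. Friction and masses are not known exactly. Their poses are not given: they have to be found in the camera images.
- heater: White dry-block heater fixed to the bench, 270 mm deep (x), 220 wide (y). Origin: centre of its underside, at bench height; its -x is its front, roughly towards the robot (yaw up to 0.3 rad), z up. In front a sloping control ledge, at most 60 high; behind it the flat grey lid. Closed, the lid's level top is 118 above the bench, from 81 in front of the origin to 113 behind it, 216 wide.
- lid (a joint): Lid angle: 0 closed (level), grows as the front edge is lifted, 60 degrees is 1.047, stop at 1.75. The hinge line runs along the heater's y, 118 mm behind its origin (+x) and 112 mm above the bench. Lid and handle weigh 0.25 to 0.5 kg, turn freely and fall shut when let go.
- lid_bar (a point): Bow handle: 12 mm round steel bar along the heater's y, in front of the lid, an arm to the lid at each end (88 mm clear between). This point: the bar's middle, 240 from the hinge line; lid closed: 122 in front of the heater's origin, 112 above the bench. Axes turn with the lid. Gap to lid edge 36; ledge 50 below. The bar can turn in the pads, so the gripper may point down throughout.
- stopper_a: Used blood-tube stopper, lavender plastic cap 19 mm in diameter and 16 mm high with a black rubber plug 12 mm in diameter on top, 24 mm high in all, 12 g. Origin: centre of its flat underside; z up through the plug. It stands on the lid, on the heater's left (+y) half, plug up.
- stopper_b: The same kind of stopper, on the heater's right (-y) half of the lid, at least 50 mm from the other.
- pot: Discard pot: low wide open pot of white plastic, 104 mm across the rim outside, 85 mm high, wall 4 mm, floor 5 mm thick, empty, 0.3 kg, loose on the bench. Origin: centre of its underside; z up. It stands on the left or the right of the heater, the beaker on the other side.
- beaker: Bystander: clear beaker, 68 mm across and 115 mm high, with four transfer pipettes that reach to about 160 mm. Origin: centre of its underside; z up.
- rack: Bystander: black tube rack 150 mm by 85 mm with capped tubes up to 94 mm high, behind on one side. Origin: centre of its underside; z up.
- tipbox: Bystander: blue pipette-tip box, 122 mm by 82 mm, 93 mm high, shut, behind on the other side. Origin: centre of its underside; z up.

How it is judged:
On the way, in this order (a step that is already met when the one before it is completed fails the run):
1. both stoppers lie in the discard pot, released (horizontal distance between each of stopper_a, stopper_b and pot below 0.05 m and z of each of stopper_a, stopper_b in the frame of pot below 0.07 m and linear speed of each of stopper_a, stopper_b below 0.05 m/s and contact force between each of stopper_a, stopper_b and the fingers below 0.1 N and angle between pot's own z axis and vertical below 0.15 rad), for 0.2 s.
2. the lid is held by its handle at about 60 degrees (value of joint lid between 0.93 and 1.17 rad and velocity of joint lid between -0.15 and 0.15 rad/s and contact force between the fingers and heater above 0.2 N and distance between the grasp point and lid_bar below 0.065 m), for 0.3 s.
At the end, for the whole second after the job is handed in: The fingers still hold the lid by its bow handle (over 0.2 N, TCP within 65 mm of its middle) with the lid still at 60 degrees, give or take 7 (joint 0.93 to 1.17); both stoppers lie released and at rest in the upright pot (within 0.15 rad); pot and bystanders clear of the heater (all of step 1 and all of step 2 and contact force between heater and pot below 0.3 N and contact force between heater and beaker below 0.3 N and contact force between heater and rack below 0.3 N and contact force between heater and tipbox below 0.3 N); the arm keeps its last pose, push and grip.
It fails at once if the lid is raised (more than 0.15 rad) before both stoppers are in the pot (value of joint lid above 0.15 rad and not (horizontal distance between each of stopper_a, stopper_b and pot below 0.05 m and z of each of stopper_a, stopper_b in the frame of pot below 0.07 m)).
It fails at once if the pot is knocked over (angle between pot's own z axis and vertical above 0.6 rad).
It fails at once if a bystander (beaker, tube rack, tip box) is moved more than 30 mm or tipped (distance of any of beaker, rack, tipbox from where it was at the start of the episode above 0.03 m or angle between any of beaker, rack, tipbox's own z axis and vertical above 0.3 rad).
It also fails if it takes over 66 s, if anything falls off the work surface, if the arm or the gripper's body presses on something with over 40 N, if the wrist force passes 120 N, or if a joint passes its speed limit or range.

ROBOT

A 6-joint arm with a two-finger parallel gripper is mounted at the origin on the work surface. World frame = base frame: x ahead of the robot, y to its left, z up, the work surface at z = 0. Lengths are in m, angles in rad, forces in N, time in s.
With the tool pointing down it reaches from about 0.375 to 0.9 m from the base axis. Payload 3.1 kg.
Tool frame: the origin (TCP) lies between the finger pads, 19 mm behind the fingertips; this is the grasp point; z points along the fingers, y is the line along which they close (so a half turn about z gives the same grasp; the last joint's range is limited). The gripper opens to 85 mm and grips with 20 to 120 N. Pads are 22 mm wide; open, the fingers measure 114 mm over their backs; the gripper's body (76 mm by 85 mm) begins 54 mm behind the grasp point. The pads swing forward as they close: fully open they stand 13 mm farther back than shut.
Start: joints at [-1.363, 0.527, 1.433, -0, 1.181, -0.178], TCP at [0.236, -0.579, 0.25] pointing down, gripper open.
Joint ranges: [-3.08, 3.08], [-0.75, 2.2], [0.22, 2.44], [-1.43, 4.57], [0, 2.65], [-2.85, 2.85]. Speed limits (rad/s): [2.79, 2.79, 3.14, 3.14, 3.14, 3.14].

INTERFACE

Orientations are given as a unit quaternion [x, y, z, w].
In Python, from station import manip gives the robot as it stands.
- The arm moves only by the tool drive_tool, never from a script. Its argument "plan" is a list of rows, each a list of 7 numbers: the shift along the tool's x, y, z in m, then the turn, a rotation vector about the tool's x, y, z in degrees, then the opening, from -1 (shut) to 1 (fully open). In form: [[x, y, z, wx, wy, wz, gripper], ...]. A call has 1 to 10 rows; each row shifts and turns the commanded pose from where the row before left it, along the tool's axes as they then stand; what a row does not reach is not made up. A row lasts 1/10 s, in which the tool goes at most 50 mm and 8.59 degrees, less where a joint would pass 70% of its speed; a pose out of reach is approached as far as the arm can. A call is refused whole if a number of a shift passes 0.05 or a number of a turn 8.59, either way. A call with a gripper value outside its range is refused whole. The fingers move at their own pace and stop on an object; "newtons" is the grip in N (left out, the last holds). Time passes only in rows, so rows that do not move let the fingers close. It gives the time, the measured TCP pose, the force, the opening and the grip force at its end, in the units of the state.
- manip.sense(): the state, without advancing time (a new reading comes with each control period).
- manip.snapshot(name): name is "side" or "top"; returns a dict with "image" (420x560x3 uint8, red, green, blue), "z_map" (420x560 float32, m along the optical axis (not along the pixel's ray), 0 where there is no reading), "fov_y" (degrees; the focal length in pixels is half the picture's height over the tangent of half this angle, whatever the lens; pixels are square), "cx", "cy" (the principal point, pixels), "extrinsics" (4x4, takes a point from camera to world coordinates). Camera axes: x right, y up, looking along -z (the intrinsics and any distortion apply to the point x, -y, -z); pixel columns grow to the right and rows downward; lengths in m; the calibration is good to about 2 mm. A picture is of the moment at which its call begins.
- manip.sign_off(): hands the job in; it is judged then, once.
The state is a dict: "t": time; "q": joint angles; "qd": joint speeds; "tau": joint torques, N m; "tcp_pos": TCP position; "tool_rot": TCP orientation; "force": force on the tool from outside, world axes, zero at the start; "ft_torque": the same for the moment, N m; "finger_gap": opening from 0.0 (shut) to 1.0 (fully open); "gripper_force": force on a finger pad.
Only numpy, scipy, OpenCV 4.12 (cv2) and the standard library are available. Lean on these libraries where they do the work, as an engineer would, in place of code of your own. Each camera call takes 0.05 s, during which the arm holds its last target. There are 200 camera calls.

## Working session

There is one attempt and no reset: what is moved stays moved. The work goes in short steps, Python scripts to look and compute and a tool call to move; the robot and the scene stay as the last step left them, time stands still between calls to the robot, and variables do not carry over. Pictures are saved under pics/ and viewed, at most 10 in all, crops included, and the job is handed in when it is done.

Besides the shell and the picture viewer there is one more tool, called in YAML: its name, and indented under it one key for each argument. drive_tool: Moves the arm, as the interface text tells. Its arguments: {"type":"object","properties":{"plan":{"type":"array"},"newtons":{"type":"number"}},"required":["plan"]}

```bash
mkdir -p pics
cat > h.py <<'E'
import numpy as np, cv2
from station import manip
def snap(n):
    s=manip.snapshot(n); im=np.array(s["image"]); z=np.array(s["z_map"]); H,W=z.shape
    f=H/2/np.tan(np.radians(s["fov_y"])/2)
    v,u=np.mgrid[:H,:W]
    P=np.stack([(u-s["cx"])*z/f,-(v-s["cy"])*z/f,-z],-1)
    E=np.array(s["extrinsics"]); P=P@E[:3,:3].T+E[:3,3]; P[z==0]=np.nan
    return im,P,s
def save(n,im): cv2.imwrite("pics/"+n,im[...,::-1])
E
python3 - <<'E'
from h import *
for n in("top","side"):
    im,P,s=snap(n); save(n+"0.png",im); np.savez(n+"0",im=im,P=P)
    print(n,{k:v for k,v in s.items() if k not in("image","z_map")})
print(manip.sense())
E
```

```text
top {'fov_y': 43.56214224695064, 'cx': 279.5335810841582, 'cy': 210.1263777469371, 'extrinsics': array([[-0.03979889,  0.97425799, -0.22189507,  0.28917755],
       [-0.99919228, -0.03757052,  0.01425614,  0.01999374],
       [ 0.00555245,  0.22228322,  0.97496633,  1.37981467],
       [ 0.        ,  0.        ,  0.        ,  1.        ]])}
side {'fov_y': 55.22795391362369, 'cx': 278.33085074227245, 'cy': 207.2908316495067, 'extrinsics': array([[-0.74394928,  0.49451669, -0.44943599,  0.14660601],
       [-0.66817509, -0.5414093 ,  0.51031169,  0.50487065],
       [ 0.00902882,  0.67994795,  0.73320479,  0.81564864],
       [ 0.        ,  0.        ,  0.        ,  1.        ]])}
{'t': 0.1, 'q': array([-1.36247034e+00,  5.28390321e-01,  1.43376732e+00,  8.88597684e-06,
        1.18139920e+00, -1.78497687e-01]), 'qd': array([-1.49298416e-03, -2.13700280e-03, -3.57335735e-03, -6.46805753e-06,
        4.71248427e-04,  1.15278858e-03]), 'tau': array([ 3.36682251e-04, -4.43304348e+01, -1.78585982e+01, -1.96875817e-04,
        3.86167463e-03, -8.66893171e-07]), 'tcp_pos': array([ 0.23568451, -0.57820813,  0.2491231 ]), 'tool_rot': array([ 9.81354017e-01,  1.92206475e-01, -1.05382668e-05, -9.82044478e-04]), 'force': array([ 0.57236946, -0.78915651,  1.03383634]), 'ft_torque': array([-0.05930994,  0.01861882,  0.00243844]), 'gripper_force': 0.0, 'finger_gap': 0.9998621462554123}
```

View pics/top0.png

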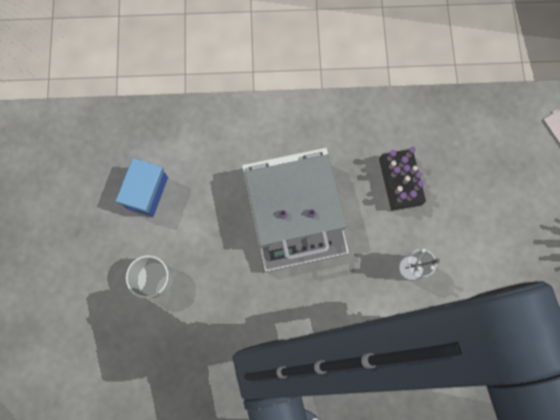

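View pics/side0.png

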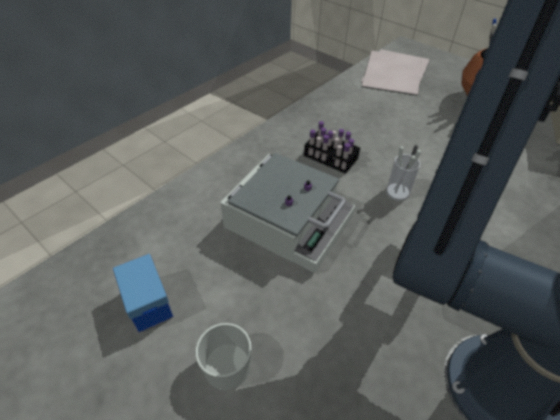

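The top view shows the stoppers at about (282,214) and (312,213), the pot at (148,277) on the left, the beaker at (418,264) and the handle bar near (306,252). In the side view the stoppers are at (289,201) and (308,186), and the pot at (224,352).

Run:
```python
from h import *
for n,(ps) in {"top":(282,214,312,213),"side":(289,201,308,186)}.items():
    d=np.load(n+"0.npz"); im,P=d["im"],d["P"]; x,y,z=P[...,0],P[...,1],P[...,2]
    print(n,"bench z",np.nanmedian(z[(np.abs(x-.45)<.08)&(np.abs(y-.28)<.03)]))
    # lid plane
    L=(np.abs(z-.118)<.006)&(x>.4)&(x<.85)&(np.abs(y)<.2)
    k,lab,st,_=cv2.connectedComponentsWithStats(L.astype(np.uint8)); i=1+st[1:,4].argmax()
    pts=P[lab==i]; r=cv2.minAreaRect(pts[:,:2].astype(np.float32)); print("lid",len(pts),np.nanmedian(pts[:,2]),r, cv2.boxPoints(r).round(3).tolist())
    for j in(0,2):
        u,v=ps[j],ps[j+1]; w=P[v-12:v+13,u-12:u+13].reshape(-1,3); a=w[(w[:,2]>.126)]
        print("stopper",len(a),a[:,:2].mean(0),(a.min(0)+a.max(0))/2,a.max(0)-a.min(0)); t=w[w[:,2]>.136]; print("  top",len(t),t.mean(0) if len(t) else 0)
    m=(z>.07)&(z<.1)&(y>.2)&(x<.52)&(x>.25)
    a=P[m]; print("pot",len(a),a.min(0),a.max(0)); (c,rad)=cv2.minEnclosingCircle(a[:,:2].astype(np.float32)); print(c,rad)
    m=(z>.09)&(z<.17)&(y<-.2)&(y>-.42)&(x>.38)&(x<.55); a=P[m]
    if len(a): print("beaker",len(a),a.min(0),a.max(0))
s=np.load("top0.npz")["im"]; save("crop1.png",cv2.resize(s[140:290,230:360],None,fx=4,fy=4,interpolation=cv2.INTER_CUBIC))
P=np.load("top0.npz")["P"]
for v in range(236,268,2): print(v,[P[v,u].round(3).tolist() for u in(296,306,316)])
```

```text
top bench z 0.0008608536147871604
lid 6842 0.11801346661552892 ((0.5849153995513916, -0.04017440974712372), (0.2519263029098511, 0.2164025902748108), 10.154638290405273) [[0.44200000166893005, 0.04399999976158142], [0.47999998927116394, -0.16899999976158142], [0.7279999852180481, -0.12399999797344208], [0.6899999976158142, 0.08900000154972076]]
stopper 51 [ 0.56302219 -0.00527676] [ 0.56457565 -0.00502792  0.1381332 ] [0.01804973 0.01722814 0.02110503]
  top 24 [ 0.56384862 -0.00671791  0.14065332]
stopper 55 [ 0.56216869 -0.07551217] [ 0.56325944 -0.07555798  0.13723428] [0.01923366 0.017561   0.02173542]
  top 26 [ 0.56244253 -0.07525573  0.14103954]
pot 330 [0.37926281 0.28116156 0.0702988 ] [0.48075091 0.38544108 0.09241764]
(0.42986297607421875, 0.33346784114837646) 0.05241815745830536
beaker 384 [ 0.39944753 -0.36948276  0.09000481] [ 0.46689778 -0.30214741  0.1610103 ]
side bench z 0.0024425354778764286
lid 5254 0.1185324769457593 ((0.5844485759735107, -0.039368197321891785), (0.2524817883968353, 0.21863354742527008), 10.400537490844727) [[0.4410000145435333, 0.045000001788139
[... 1197 characters left out ...]
88, 0.052]]
250 [[0.485, -0.037, 0.056], [0.485, -0.063, 0.053], [0.474, -0.083, 0.118]]
252 [[0.48, -0.037, 0.053], [0.469, -0.058, 0.125], [0.469, -0.082, 0.118]]
254 [[0.466, -0.034, 0.119], [0.465, -0.058, 0.121], [0.465, -0.083, 0.113]]
256 [[0.461, -0.034, 0.119], [0.461, -0.058, 0.112], [0.469, -0.088, 0.048]]
258 [[0.457, -0.034, 0.115], [0.464, -0.062, 0.052], [0.464, -0.087, 0.047]]
260 [[0.46, -0.036, 0.052], [0.459, -0.061, 0.052], [0.459, -0.087, 0.049]]
262 [[0.454, -0.036, 0.056], [0.455, -0.062, 0.045], [0.459, -0.091, -0.0]]
264 [[0.451, -0.036, 0.047], [0.455, -0.064, -0.001], [0.454, -0.09, -0.002]]
266 [[0.449, -0.037, 0.014], [0.45, -0.064, 0.001], [0.449, -0.09, 0.002]]
```

View pics/crop1.png

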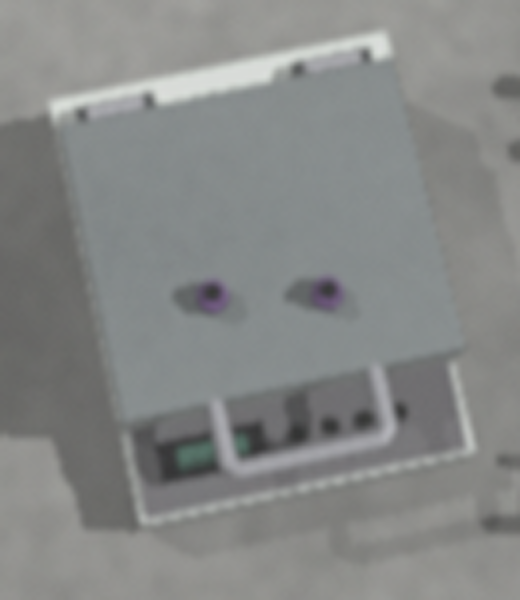

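The crop shows the bar tilted with the lid, at a yaw of about +10.2°. That puts the bar middle near (0.465,-0.061) and the stoppers at A (0.563,-0.005) and B (0.562,-0.0745), with heights matching the spec. I'll close the gripper along heater x, so the first move is a tool yaw of +78°.

drive_tool:
  plan:
    - [0, 0, 0, 0, 0, -7.8, 1]
    - [0, 0, 0, 0, 0, -7.8, 1]
    - [0, 0, 0, 0, 0, -7.8, 1]
    - [0, 0, 0, 0, 0, -7.8, 1]
    - [0, 0, 0, 0, 0, -7.8, 1]
    - [0, 0, 0, 0, 0, -7.8, 1]
    - [0, 0, 0, 0, 0, -7.8, 1]
    - [0, 0, 0, 0, 0, -7.8, 1]
    - [0, 0, 0, 0, 0, -7.8, 1]
    - [0, 0, 0, 0, 0, -7.8, 1]
  newtons: 30

```text
t: 1.1
tcp_pos: [0.2357, -0.5784, 0.2494]
tool_rot: [0.64, 0.769, 0.0, -0.0]
force: [-0.2, -0.0, 0.6]
finger_gap: 0.997
gripper_force: 0.0
```

```bash
cat > go.py <<'E'
import sys
from h import *
from scipy.spatial.transform import Rotation as R
s=manip.sense(); r=R.from_quat(s["tool_rot"]); M=r.as_matrix()
print("t",s["t"],"tcp",s["tcp_pos"].round(4),"yaw",np.degrees(np.arctan2(M[1,0],M[0,0])).round(2),"toolz",M[:,2].round(3),"F",s["force"].round(1),"gap",s["finger_gap"],s["gripper_force"],"q",s["q"].round(2))
for a in sys.argv[1:]:
    g=np.array(eval(a)); print(a,"tool shift",(M.T@(g-s["tcp_pos"])).round(4))
E
python3 go.py .562,-.0745,.22
```

```text
t 1.1 tcp [ 0.2357 -0.5784  0.2494] yaw 100.48 toolz [-0.     0.001 -1.   ] F [-0.2 -0.   0.6] gap 0.9966055370875248 0.0 q [-1.36  0.53  1.43  0.    1.18 -1.55]
.562,-.0745,.22 tool shift [0.4361 0.4125 0.03  ]
```

drive_tool:
  plan:
    - [0.02, 0.02, 0, 0, 0, 0, 1]
    - [0.033, 0.031, 0, 0, 0, 0, 1]
    - [0.033, 0.031, 0, 0, 0, 0, 1]
    - [0.033, 0.031, 0, 0, 0, 0, 1]
    - [0.033, 0.031, 0, 0, 0, 0, 1]
    - [0.033, 0.031, 0, 0, 0, 0, 1]
    - [0.033, 0.031, 0, 0, 0, 0, 1]
    - [0.033, 0.031, 0, 0, 0, 0, 1]
    - [0.033, 0.031, 0, 0, 0, 0, 1]
    - [0.033, 0.031, 0, 0, 0, 0, 1]

```text
t: 2.1
tcp_pos: [0.4747, -0.2122, 0.2498]
tool_rot: [0.642, 0.767, -0.0, -0.0]
force: [1.1, 0.2, 0.1]
finger_gap: 1.004
gripper_force: 0.0
```

drive_tool:
  plan:
    - [0.033, 0.031, 0, 0, 0, 0, 1]
    - [0.033, 0.031, 0, 0, 0, 0, 1]
    - [0.03, 0.027, 0.01, 0, 0, 0, 0]
    - [0.02, 0.02, 0.01, 0, 0, 0, 0]
    - [0, 0, 0.01, 0, 0, 0, 0]
    - [0, 0, 0, 0, 0, 0, 0]
    - [0, 0, 0, 0, 0, 0, 0]
    - [0, 0, 0, 0, 0, 0, 0]

```text
t: 2.9
tcp_pos: [0.5607, -0.0819, 0.2204]
tool_rot: [0.642, 0.766, -0.0, 0.0]
force: [0.1, -0.4, -0.7]
finger_gap: 0.5
gripper_force: 0.0
```

```bash
python3 go.py .562,-.0745,.132
python3 - <<'E'
from h import *
im,P,s=snap("side"); save("c2.png",cv2.resize(im[120:270,220:360],None,fx=4,fy=4,interpolation=cv2.INTER_CUBIC))
E
```

```text
t 2.9 tcp [ 0.5607 -0.0819  0.2204] yaw 100.06 toolz [ 0. -0. -1.] F [ 0.1 -0.4 -0.7] gap 0.4997918512040971 0.0 q [-0.34  0.49  1.61 -0.    1.04 -0.52]
.562,-.0745,.132 tool shift [0.007  0.0026 0.0884]
```

View pics/c2.png

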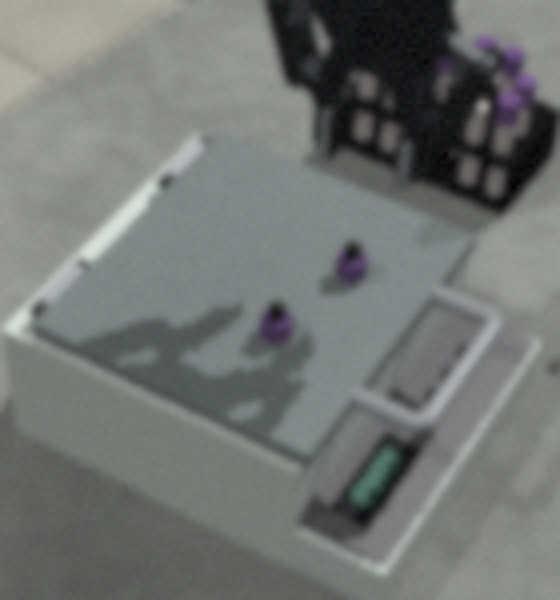

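The crop shows the gripper above with both stoppers standing upright below it, B at crop (350,262) and A at (277,325). I'll descend on B.

drive_tool:
  plan:
    - [0.007, 0.0025, 0, 0, 0, 0, 0]
    - [0, 0, 0.02, 0, 0, 0, 0]
    - [0, 0, 0.02, 0, 0, 0, 0]
    - [0, 0, 0.02, 0, 0, 0, 0]
    - [0, 0, 0.012, 0, 0, 0, 0]
    - [0, 0, 0.008, 0, 0, 0, 0]
    - [0, 0, 0, 0, 0, 0, 0]
    - [0, 0, 0, 0, 0, 0, -0.3]
    - [0, 0, 0, 0, 0, 0, -1]
    - [0, 0, 0, 0, 0, 0, -1]
  newtons: 25

```text
t: 3.95
tcp_pos: [0.5629, -0.0735, 0.141]
tool_rot: [0.642, 0.767, 0.0, 0.001]
force: [-0.6, -0.0, 2.0]
finger_gap: 0.195
gripper_force: 24.5
```

drive_tool:
  plan:
    - [0, 0, 0, 0, 0, 0, -1]
    - [0, 0, 0, 0, 0, 0, -1]
    - [0, 0, 0, 0, 0, 0, -1]

```text
t: 4.25
tcp_pos: [0.5629, -0.0735, 0.1409]
tool_rot: [0.642, 0.767, 0.0, 0.001]
force: [-0.7, -0.1, 6.1]
finger_gap: 0.195
gripper_force: 24.8
```

drive_tool:
  plan:
    - [0, 0, -0.01, 0, 0, 0, -1]
    - [0, 0, -0.03, 0, 0, 0, -1]
    - [0, 0, -0.03, 0, 0, 0, -1]
    - [0.02, 0, -0.01, 0, 0, 0, -1]
    - [0.04, -0.006, 0, 0, 0, 0, -1]
    - [0.04, -0.006, 0, 0, 0, 0, -1]
    - [0.04, -0.006, 0, 0, 0, 0, -1]
    - [0.04, -0.006, 0, 0, 0, 0, -1]
    - [0.04, -0.006, 0, 0, 0, 0, -1]
    - [0.04, -0.006, 0, 0, 0, 0, -1]

```text
t: 5.25
tcp_pos: [0.4799, 0.1777, 0.2203]
tool_rot: [0.642, 0.767, -0.0, -0.0]
force: [-0.0, -0.0, 0.1]
finger_gap: 0.193
gripper_force: 24.5
```

drive_tool:
  plan:
    - [0.04, -0.006, 0, 0, 0, 0, -1]
    - [0.04, -0.006, 0, 0, 0, 0, -1]
    - [0.04, -0.006, 0, 0, 0, 0, -1]
    - [0.03, -0.004, 0, 0, 0, 0, -1]
    - [0.01, 0, 0, 0, 0, 0, -1]
    - [0, 0, 0, 0, 0, 0, -1]
    - [0, 0, 0, 0, 0, 0, -1]

```text
t: 5.95
tcp_pos: [0.4312, 0.3291, 0.22]
tool_rot: [0.642, 0.767, -0.0, 0.0]
force: [-0.2, 0.1, -0.6]
finger_gap: 0.192
gripper_force: 24.5
```

```bash
python3 go.py .430,.334,.068
python3 - <<'E'
from h import *
im,P,s=snap("side"); save("c3.png",im)
E
```

```text
t 5.95 tcp [0.4312 0.3291 0.22  ] yaw 100.16 toolz [-0.    -0.001 -1.   ] F [-0.2  0.1 -0.6] gap 0.1923067296457492 24.50248897075653 q [ 0.45  0.46  1.67 -0.    1.01  0.27]
.430,.334,.068 tool shift [ 0.0052 -0.0002  0.152 ]
```

View pics/c3.png

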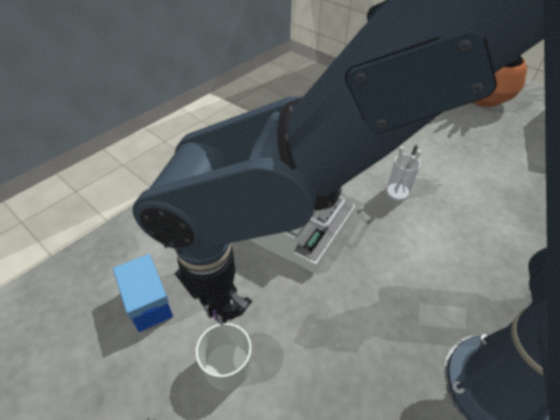

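The gripper holds stopper B over the pot, with the pot still at (224,350). Next I'll lower it and release.

drive_tool:
  plan:
    - [0.005, 0, 0.02, 0, 0, 0, -1]
    - [0, 0, 0.035, 0, 0, 0, -1]
    - [0, 0, 0.035, 0, 0, 0, -1]
    - [0, 0, 0.03, 0, 0, 0, -1]
    - [0, 0, 0.02, 0, 0, 0, -1]
    - [0, 0, 0.01, 0, 0, 0, -1]
    - [0, 0, 0, 0, 0, 0, -1]
    - [0, 0, 0, 0, 0, 0, -0.2]
    - [0, 0, 0, 0, 0, 0, -0.2]
    - [0, 0, 0, 0, 0, 0, -0.2]

```text
t: 7.0
tcp_pos: [0.4309, 0.3351, 0.0712]
tool_rot: [0.642, 0.767, 0.001, 0.001]
force: [-0.5, -0.7, 0.2]
finger_gap: 0.397
gripper_force: 0.0
```

drive_tool:
  plan:
    - [0, 0, 0, 0, 0, 0, -0.2]
    - [0, 0, -0.02, 0, 0, 0, -0.2]
    - [0, 0, -0.04, 0, 0, 0, -0.2]
    - [0, 0, -0.04, 0, 0, 0, -0.2]
    - [0, 0, -0.04, 0, 0, 0, -0.2]
    - [0, 0, -0.01, 0, 0, 0, 0]
    - [0, 0, 0, 0, 0, 0, 0]

```text
t: 7.7
tcp_pos: [0.431, 0.3354, 0.2223]
tool_rot: [0.642, 0.767, 0.002, 0.001]
force: [0.4, 0.6, -1.2]
finger_gap: 0.503
gripper_force: 0.0
```

```bash
python3 go.py .5635,-.005,.22
python3 - <<'E'
from h import *
im,P,s=snap("side"); save("c4.png",cv2.resize(im[290:410,140:300],None,fx=4,fy=4,interpolation=cv2.INTER_CUBIC))
E
```

```text
t 7.7 tcp [0.431  0.3354 0.2223] yaw 100.18 toolz [ 0.005  0.002 -1.   ] F [ 0.4  0.6 -1.2] gap 0.5031283965562556 0.0 q [ 0.46  0.46  1.66 -0.    1.02  0.28]
.5635,-.005,.22 tool shift [-0.3585  0.0702  0.0021]
```

View pics/c4.png

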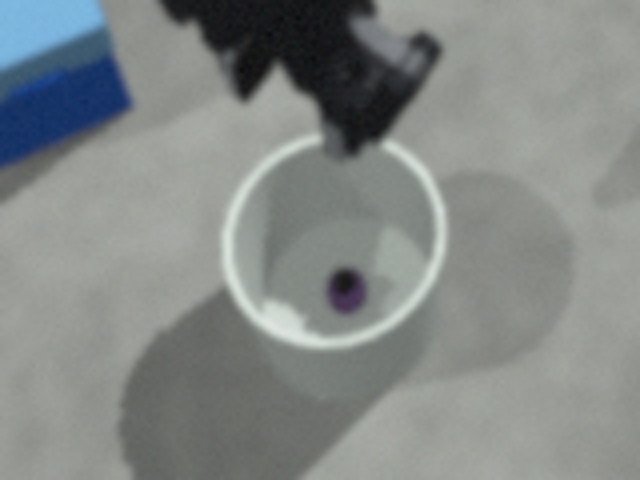

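The stopper stands in the pot, at crop (346,290). Now stopper A.

drive_tool:
  plan:
    - [-0.02, 0.004, 0, 0, 0, 0, 0]
    - [-0.04, 0.008, 0, 0, 0, 0, 0]
    - [-0.04, 0.008, 0, 0, 0, 0, 0]
    - [-0.04, 0.008, 0, 0, 0, 0, 0]
    - [-0.04, 0.008, 0, 0, 0, 0, 0]
    - [-0.04, 0.008, 0, 0, 0, 0, 0]
    - [-0.04, 0.008, 0, 0, 0, 0, 0]
    - [-0.04, 0.008, 0, 0, 0, 0, 0]
    - [-0.035, 0.007, 0, 0, 0, 0, 0]
    - [-0.0235, 0.003, 0.002, 0, 0, 0, 0]

```text
t: 8.75
tcp_pos: [0.5622, -0.0081, 0.2156]
tool_rot: [0.642, 0.766, -0.001, -0.001]
force: [0.2, 0.7, -1.0]
finger_gap: 0.496
gripper_force: 0.0
```

drive_tool:
  plan:
    - [0, 0, 0, 0, 0, 0, 0]
    - [0, 0, 0, 0, 0, 0, 0]
    - [0, 0, 0, 0, 0, 0, 0]

```text
t: 9.05
tcp_pos: [0.561, -0.0045, 0.2167]
tool_rot: [0.641, 0.767, -0.001, -0.002]
force: [-0.6, -0.1, 1.3]
finger_gap: 0.499
gripper_force: 0.0
```

```bash
python3 go.py .5635,-.0045,.141
python3 - <<'E'
from h import *
im,P,s=snap("side"); v,u=201,289; w=P[v-10:v+11,u-12:u+13].reshape(-1,3); a=w[(w[:,2]>.126)&(w[:,2]<.145)]; print(len(a),a.mean(0),(a.min(0)+a.max(0))/2)
E
```

```text
t 9.05 tcp [ 0.561  -0.0045  0.2167] yaw 100.21 toolz [-0.003  0.001 -1.   ] F [-0.6 -0.1  1.3] gap 0.4993134731211083 0.0 q [-0.21  0.48  1.63  0.    1.03 -0.39]
.5635,-.0045,.141 tool shift [-0.0006  0.0027  0.0757]
60 [ 0.56152325 -0.00250096  0.13521751] [ 0.56374455 -0.00484982  0.13491379]
```

drive_tool:
  plan:
    - [0, 0.0025, 0.015, 0, 0, 0, 0]
    - [0, 0, 0.02, 0, 0, 0, 0]
    - [0, 0, 0.02, 0, 0, 0, 0]
    - [0, 0, 0.012, 0, 0, 0, 0]
    - [0, 0, 0.008, 0, 0, 0, 0]
    - [0, 0, 0, 0, 0, 0, 0]
    - [0, 0, 0, 0, 0, 0, -0.3]
    - [0, 0, 0, 0, 0, 0, -1]
    - [0, 0, 0, 0, 0, 0, -1]
    - [0, 0, 0, 0, 0, 0, -1]

```text
t: 10.1
tcp_pos: [0.5654, -0.0053, 0.144]
tool_rot: [0.642, 0.767, 0.001, 0.001]
force: [-0.2, 0.7, 2.8]
finger_gap: 0.188
gripper_force: 24.5
```

drive_tool:
  plan:
    - [0, 0, 0, 0, 0, 0, -1]
    - [0, 0, -0.01, 0, 0, 0, -1]
    - [0, 0, -0.03, 0, 0, 0, -1]
    - [0, 0, -0.03, 0, 0, 0, -1]
    - [0.02, 0, -0.01, 0, 0, 0, -1]
    - [0, 0, 0, 0, 0, 0, -1]
    - [0, 0, 0, 0, 0, 0, -1]

```text
t: 10.8
tcp_pos: [0.5608, 0.0144, 0.2231]
tool_rot: [0.641, 0.767, -0.0, 0.0]
force: [-0.1, -0.4, 0.6]
finger_gap: 0.192
gripper_force: 24.5
```

```bash
python3 go.py .430,.348,.22
```

```text
t 10.8 tcp [0.5608 0.0144 0.2231] yaw 100.22 toolz [-0.    -0.001 -1.   ] F [-0.1 -0.4  0.6] gap 0.19180980749419607 24.458205699920654 q [-0.17  0.48  1.62 -0.    1.04 -0.35]
.430,.348,.22 tool shift [ 0.3515 -0.0695  0.0029]
```

drive_tool:
  plan:
    - [0.02, -0.004, 0, 0, 0, 0, -1]
    - [0.04, -0.008, 0, 0, 0, 0, -1]
    - [0.04, -0.008, 0, 0, 0, 0, -1]
    - [0.04, -0.008, 0, 0, 0, 0, -1]
    - [0.04, -0.008, 0, 0, 0, 0, -1]
    - [0.04, -0.008, 0, 0, 0, 0, -1]
    - [0.04, -0.008, 0, 0, 0, 0, -1]
    - [0.04, -0.008, 0, 0, 0, 0, -1]
    - [0.03, -0.006, 0, 0, 0, 0, -1]
    - [0.0215, -0.0035, 0.003, 0, 0, 0, -1]

```text
t: 11.8
tcp_pos: [0.4297, 0.3493, 0.2189]
tool_rot: [0.641, 0.767, -0.001, -0.0]
force: [1.0, 0.3, 0.6]
finger_gap: 0.19
gripper_force: 24.5
```

drive_tool:
  plan:
    - [0, 0, 0, 0, 0, 0, -1]
    - [0, 0, 0, 0, 0, 0, -1]
    - [0, 0, 0.02, 0, 0, 0, -1]
    - [0, 0, 0.035, 0, 0, 0, -1]
    - [0, 0, 0.035, 0, 0, 0, -1]
    - [0, 0, 0.03, 0, 0, 0, -1]
    - [0, 0, 0.02, 0, 0, 0, -1]
    - [0, 0, 0.006, 0, 0, 0, -1]
    - [0, 0, 0, 0, 0, 0, -1]
    - [0, 0, 0, 0, 0, 0, -1]

```text
t: 12.8
tcp_pos: [0.4318, 0.3479, 0.0748]
tool_rot: [0.642, 0.767, 0.001, 0.0]
force: [0.3, 0.6, 0.4]
finger_gap: 0.192
gripper_force: 24.5
```

drive_tool:
  plan:
    - [0, 0, 0, 0, 0, 0, -0.3]
    - [0, 0, 0, 0, 0, 0, -0.3]
    - [0, 0, 0, 0, 0, 0, -0.3]
    - [0, 0, 0, 0, 0, 0, -0.3]
    - [0, 0, -0.02, 0, 0, 0, -0.3]
    - [0, 0, -0.04, 0, 0, 0, -0.3]
    - [0, 0, -0.04, 0, 0, 0, -0.3]
    - [0, 0, -0.04, 0, 0, 0, -0.3]
    - [0, 0, -0.005, 0, 0, 0, -0.2]
    - [0, 0, 0, 0, 0, 0, -0.2]

```text
t: 13.8
tcp_pos: [0.4313, 0.3486, 0.2206]
tool_rot: [0.642, 0.767, 0.002, 0.001]
force: [-1.0, 0.5, -0.3]
finger_gap: 0.4
gripper_force: 0.0
```

```bash
python3 go.py .4655,-.0615,.22
python3 - <<'E'
from h import *
im,P,s=snap("side"); save("c5.png",cv2.resize(im[140:410,140:420],None,fx=2,fy=2,interpolation=cv2.INTER_CUBIC))
E
```

```text
t 13.8 tcp [0.4313 0.3486 0.2206] yaw 100.17 toolz [ 0.003  0.002 -1.   ] F [-1.   0.5 -0.3] gap 0.4001845461605125 0.0 q [ 0.48  0.47  1.64 -0.    1.02  0.3 ]
.4655,-.0615,.22 tool shift [-0.4097 -0.0388  0.    ]
```

View pics/c5.png

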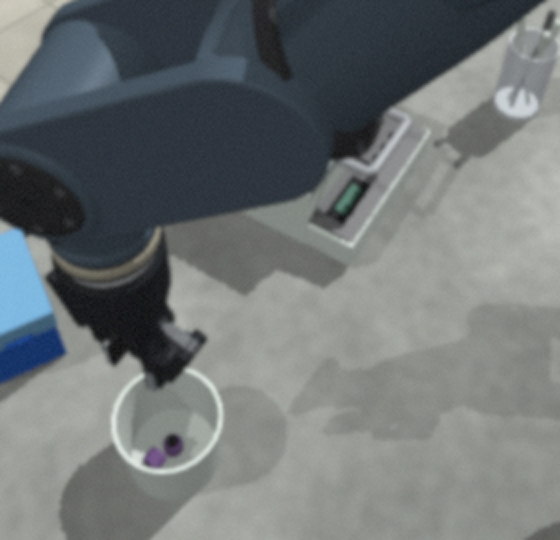

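Both stoppers lie in the upright pot, at crop (173,444) and (155,457). Next I'll go above the handle bar.

drive_tool:
  plan:
    - [-0.02, -0.002, 0, 0, 0, 0, -0.2]
    - [-0.04, -0.004, 0, 0, 0, 0, -0.2]
    - [-0.04, -0.004, 0, 0, 0, 0, -0.2]
    - [-0.04, -0.004, 0, 0, 0, 0, -0.2]
    - [-0.04, -0.004, 0, 0, 0, 0, -0.2]
    - [-0.04, -0.004, 0, 0, 0, 0, -0.2]
    - [-0.04, -0.004, 0, 0, 0, 0, -0.2]
    - [-0.04, -0.004, 0, 0, 0, 0, -0.2]
    - [-0.04, -0.004, 0, 0, 0, 0, -0.2]
    - [-0.04, -0.004, 0, 0, 0, 0, -0.2]

```text
t: 14.85
tcp_pos: [0.459, -0.0338, 0.2171]
tool_rot: [0.642, 0.767, -0.001, -0.002]
force: [0.9, -0.3, -0.6]
finger_gap: 0.399
gripper_force: 0.0
```

drive_tool:
  plan:
    - [-0.02, -0.001, 0, 0, 0, 0, -0.2]
    - [-0.01, 0, 0, 0, 0, 0, -0.2]
    - [0, 0, 0, 0, 0, 0, -0.2]
    - [0, 0, 0, 0, 0, 0, -0.2]
    - [0, 0, 0, 0, 0, 0, -0.2]

```text
t: 15.35
tcp_pos: [0.4641, -0.0609, 0.2186]
tool_rot: [0.641, 0.767, -0.0, -0.001]
force: [0.4, 0.8, 0.6]
finger_gap: 0.395
gripper_force: 0.0
```

```bash
python3 go.py .4655,-.0615,.112
python3 - <<'E'
from h import *
im,P,s=snap("side"); save("c6.png",cv2.resize(im[130:280,240:390],None,fx=4,fy=4,interpolation=cv2.INTER_CUBIC))
# bar points: heater frame
th=np.radians(10.25); c,sn=np.cos(th),np.sin(th); d=P-[.5855,-.040,0]
hx=d[...,0]*c+d[...,1]*sn; hy=-d[...,0]*sn+d[...,1]*c; z=P[...,2]
m=(hx>-.15)&(hx<-.10)&(np.abs(hy)<.045)&(z>.10)&(z<.125); print(m.sum(),np.median(hx[m]),hx[m].min(),hx[m].max(),hy[m].min(),hy[m].max(),z[m].max())
E
```

```text
t 15.35 tcp [ 0.4641 -0.0609  0.2186] yaw 100.25 toolz [-0.002  0.001 -1.   ] F [0.4 0.8 0.6] gap 0.3948374160163554 0.0 q [-0.37  0.37  1.85  0.    0.93 -0.55]
.4655,-.0615,.112 tool shift [-0.001   0.0014  0.1066]
159 -0.12211878282584017 -0.12704258858984338 -0.10078867839958694 -0.04498541906844418 0.04497204859599464 0.12130208047396973
```

View pics/c6.png

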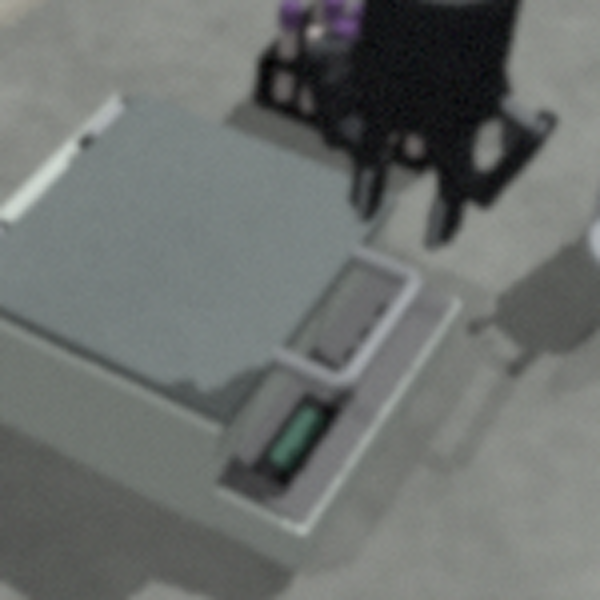

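The crop shows the fingers directly above the bar, with the bar confirmed at heater x = -0.122. I'll descend and grip it.

drive_tool:
  plan:
    - [-0.001, 0.0015, 0.016, 0, 0, 0, -0.2]
    - [0, 0, 0.02, 0, 0, 0, -0.2]
    - [0, 0, 0.02, 0, 0, 0, -0.2]
    - [0, 0, 0.02, 0, 0, 0, -0.2]
    - [0, 0, 0.015, 0, 0, 0, -0.2]
    - [0, 0, 0.01, 0, 0, 0, -0.2]
    - [0, 0, 0.005, 0, 0, 0, -0.2]
    - [0, 0, 0, 0, 0, 0, -0.2]
    - [0, 0, 0, 0, 0, 0, -0.6]
    - [0, 0, 0, 0, 0, 0, -1]
  newtons: 35

```text
t: 16.4
tcp_pos: [0.467, -0.0631, 0.1137]
tool_rot: [0.642, 0.767, 0.0, 0.001]
force: [0.0, 2.1, -0.7]
finger_gap: 0.123
gripper_force: 34.0
```

drive_tool:
  plan:
    - [0, 0, 0, 0, 0, 0, -1]
    - [0, 0, 0, 0, 0, 0, -1]
    - [0, 0, 0, 0, 0, 0, -1]
    - [0, 0, 0, 0, 0, 0, -1]

```text
t: 16.8
tcp_pos: [0.467, -0.0631, 0.1136]
tool_rot: [0.642, 0.767, 0.0, 0.001]
force: [-0.2, 1.1, 5.1]
finger_gap: 0.129
gripper_force: 34.5
```

```bash
python3 go.py
python3 - <<'E'
import numpy as np
# arc steps in (tool y = heater +x, tool z = down), 6 deg each to 60
a=np.radians(np.arange(0,61,6)); y=-.24*np.cos(a); z=-.24*np.sin(a); print(np.c_[np.diff(y),np.diff(z)].round(4).tolist())
E
```

```text
t 16.8 tcp [ 0.467  -0.0631  0.1136] yaw 100.15 toolz [ 0.002 -0.    -1.   ] F [-0.2  1.1  5.1] gap 0.12921269392333026 34.5271360874176 q [-0.37  0.56  1.93  0.    0.65 -0.55]
[[0.0013, -0.0251], [0.0039, -0.0248], [0.0065, -0.0243], [0.009, -0.0235], [0.0114, -0.0224], [0.0137, -0.0211], [0.0158, -0.0195], [0.0178, -0.0178], [0.0195, -0.0158], [0.0211, -0.0137]]
```

drive_tool:
  plan:
    - [0.0, 0.0003, -0.0126, 0, 0, 0, -1]
    - [0, 0.001, -0.0125, 0, 0, 0, -1]
    - [0, 0.0016, -0.0125, 0, 0, 0, -1]
    - [0, 0.0023, -0.0123, 0, 0, 0, -1]
    - [0, 0.0029, -0.0122, 0, 0, 0, -1]
    - [0, 0.0036, -0.0121, 0, 0, 0, -1]
    - [0, 0.0042, -0.0119, 0, 0, 0, -1]
    - [0, 0.0048, -0.0116, 0, 0, 0, -1]
    - [0, 0.0054, -0.0113, 0, 0, 0, -1]
    - [0, 0.006, -0.0111, 0, 0, 0, -1]

```text
t: 17.8
tcp_pos: [0.4966, -0.0578, 0.2327]
tool_rot: [0.642, 0.767, -0.002, -0.001]
force: [-0.5, -2.4, -2.7]
finger_gap: 0.123
gripper_force: 34.0
```

drive_tool:
  plan:
    - [0, 0, 0, 0, 0, 0, -1]
    - [0, 0, 0, 0, 0, 0, -1]

```text
t: 18.0
tcp_pos: [0.4964, -0.0578, 0.2324]
tool_rot: [0.641, 0.767, -0.001, -0.001]
force: [-4.7, -3.6, -0.3]
finger_gap: 0.124
gripper_force: 34.3
```

```bash
python3 go.py
python3 - <<'E'
import numpy as np
b=np.array([.585,-.04]);th=np.radians(10.25)
from h import manip
p=manip.sense()["tcp_pos"]; d=p[:2]-b; hx=d[0]*np.cos(th)+d[1]*np.sin(th); hy=-d[0]*np.sin(th)+d[1]*np.cos(th)
print(hx,hy,np.degrees(np.arctan2(p[2]-.112,.118-hx)),np.hypot(p[2]-.112,.118-hx))
E
```

```text
t 18.0 tcp [ 0.4964 -0.0578  0.2324] yaw 100.2 toolz [-0.003 -0.001 -1.   ] F [-4.7 -3.6 -0.3] gap 0.12441221455161677 34.296303391456604 q [-0.34  0.39  1.76 -0.    1.   -0.52]
-0.09031246687165623 -0.001707355624290665 30.035656941638468 0.24062502152830906
```

Tracking is good: 30° with a 240.6 mm radius. On to 60°.

drive_tool:
  plan:
    - [0, 0.0066, -0.0107, 0, 0, 0, -1]
    - [0, 0.0071, -0.0104, 0, 0, 0, -1]
    - [0, 0.0076, -0.01, 0, 0, 0, -1]
    - [0, 0.0082, -0.0095, 0, 0, 0, -1]
    - [0, 0.0087, -0.0091, 0, 0, 0, -1]
    - [0, 0.0091, -0.0087, 0, 0, 0, -1]
    - [0, 0.0095, -0.0081, 0, 0, 0, -1]
    - [0, 0.01, -0.0077, 0, 0, 0, -1]
    - [0, 0.0104, -0.0071, 0, 0, 0, -1]
    - [0, 0.0107, -0.0066, 0, 0, 0, -1]

```text
t: 19.0
tcp_pos: [0.5812, -0.0427, 0.3228]
tool_rot: [0.642, 0.767, -0.003, -0.002]
force: [-10.3, -2.6, 15.0]
finger_gap: 0.121
gripper_force: 35.8
```

drive_tool:
  plan:
    - [0, 0, 0, 0, 0, 0, -1]
    - [0, 0, 0, 0, 0, 0, -1]
    - [0, 0, 0, 0, 0, 0, -1]
    - [0, 0, 0, 0, 0, 0, -1]
    - [0, 0, 0, 0, 0, 0, -1]
    - [0, 0, 0, 0, 0, 0, -1]

```text
t: 19.6
tcp_pos: [0.5826, -0.0426, 0.3233]
tool_rot: [0.642, 0.767, -0.002, -0.0]
force: [-9.1, -1.3, 15.5]
finger_gap: 0.12
gripper_force: 36.2
```

```bash
python3 go.py
python3 - <<'E'
from h import *
b=np.array([.585,-.04]);th=np.radians(10.25)
p=manip.sense()["tcp_pos"]; d=p[:2]-b; hx=d[0]*np.cos(th)+d[1]*np.sin(th)
print(np.degrees(np.arctan2(p[2]-.112,.118-hx)),np.hypot(p[2]-.112,.118-hx))
im,P,s=snap("side"); save("c7.png",im)
E
```

```text
t 19.6 tcp [ 0.5826 -0.0426  0.3233] yaw 100.16 toolz [-0.003 -0.002 -1.   ] F [-9.1 -1.3 15.5] gap 0.11994733476189369 36.17024481296539 q [-0.26  0.4   1.45 -0.    1.3  -0.44]
60.230988109019336 0.243385962583852
```

View pics/c7.png

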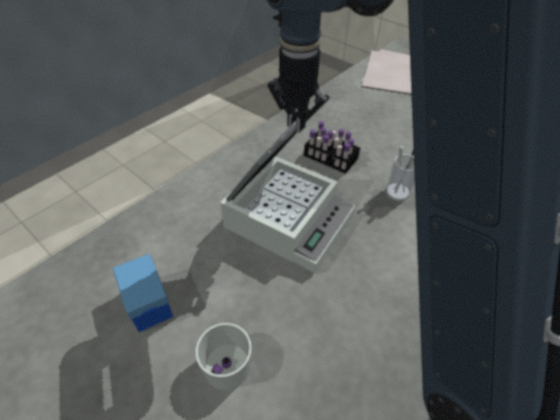

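The lid is up at about 60°, with the gripper on its handle at (297,115), both stoppers in the pot at (217,368) and (227,361), and the bystanders unmoved. I'll check the lid plane from depth before signing off.

Run:
```python
from h import *
th=np.radians(10.25); c,sn=np.cos(th),np.sin(th)
for n in("side","top"):
    im,P,s=snap(n); d=P-[.585,-.04,0]
    hx=d[...,0]*c+d[...,1]*sn; hy=-d[...,0]*sn+d[...,1]*c; z=P[...,2]
    a=np.degrees(np.arctan2(z-.112,.118-hx)); r=np.hypot(z-.112,.118-hx)
    m=(np.abs(hy)<.1)&(np.abs(hy)>.02)&(r>.06)&(r<.19)&(z>.14)&(a>30)&(a<100)
    if m.sum()>20: print(n,m.sum(),np.percentile(a[m],[5,25,50,75,95]), np.degrees(np.arctan(np.polyfit(z[m],hx[m],1)[0])))
```

```text
side 155 [53.45558424 55.36839092 56.41031276 57.19000563 57.92143318] -30.11503782316438
top 285 [61.66660366 62.08955719 62.67779682 63.97885886 65.94544223] -31.20125473052487
```

```bash
python3 -c "
from station import manip
print(manip.sign_off())"
```

```text
the job is handed in; nothing more can be done
None
```

The job is handed in after about 20 s of the 66 s: both stoppers are in the upright pot, the gripper is holding the lid by its handle at about 60° (depth images gave 59–60°), and the beaker, rack and tip box were not touched.

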